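Wind the ring press down by its crank

ROBOT

A 6-joint arm with a two-finger parallel gripper is mounted at the origin on the work surface. World frame = base frame: x ahead of the robot, y to its left, z up, the work surface at z = 0. Lengths are in m, angles in degrees, forces in N, time in s.
With the tool pointing down it reaches from about 0.4 to 0.825 m from the base axis. Payload 7 kg.
Tool frame: the origin (TCP) lies on the centre line of the jaws, within the pads' length; the fingertips stand 8 mm ahead of it and the grasp point (between the pads) lies 11 mm behind it; z points along the fingers, y is the line along which they close (so a half turn about z gives the same grasp; the last joint's range is limited). The gripper opens to 88 mm and grips with 3 to 60 N. Pads are 19 mm wide; open, the fingers measure 130 mm over their backs; the gripper's body (78 mm by 193 mm) begins 47 mm behind the grasp point.
Start: joints at [-53.279, 20.546, 0.682, 0, -70.136, -16.507], TCP at [0.233, -0.633, 0.235] pointing down, gripper open.
Joint ranges: [-176.03, 176.03], [-82.01, 121.73], [-58.28, 71.71], [-173.87, 95.51], [-174.79, -0.11], [-173.66, 173.66]. Speed limits (degrees/s): [136.94, 136.94, 172.46, 180, 180, 180].

INTERFACE

Orientations are given as [roll, pitch, yaw] about the fixed x, y, z axes, in that order (R = Rz(yaw) Ry(pitch) Rx(roll)).
In Python, from plant import ctrl, vision gives the robot as it stands. The module is installed in compiled form; this text tells all that it offers.
- The arm moves only by the tool move_arm, never from a script. Its argument "moves" is one flat list of numbers, 7 for each row, row after row: the finger opening in cm, from 0 to 8.76, then the shift along the tool's x, y, z in cm, then the turn, a rotation vector about the tool's x, y, z in rad. A call has 1 to 8 rows; each row shifts and turns the commanded pose from where the row before left it, along the tool's axes as they then stand; what a row does not reach is not made up. A row lasts 1/10 s, in which the tool goes at most 50 mm and 8.59 degrees, less where a joint would pass 70% of its speed; a pose out of reach is approached as far as the arm can. A call with a gripper value outside its range is refused whole. The fingers move at their own pace and stop on an object; the grip force is fixed at half the most. Time passes only in rows, so rows that do not move let the fingers close. It gives the time, the measured TCP pose, the force, the opening and the grip force at its end, in the units of the state.
- ctrl.get_obs(): the state, without advancing time (a new reading comes with each control period).
- vision.snapshot(name): name is "side" or "top"; returns (picture, depth): 420x560x3 uint8, red, green, blue; 420x560 float32, m along the optical axis (not along the pixel's ray), 0 where there is no reading.
- vision.camera_model(name): a dict with "vertical_fov" (degrees; the focal length in pixels is half the picture's height over the tangent of half this angle, whatever the lens; pixels are square), "cx", "cy" (the principal point, pixels), "D" ([k1, k2, p1, p2, k3] as OpenCV has them; the pictures are not rectified), "cam_to_world" (4x4, takes a point from camera to world coordinates). Camera axes: x right, y down, z forward; pixel columns grow to the right and rows downward; lengths in m; the calibration is good to about 2 mm. A picture is of the moment at which its call begins. camera_model takes no time and is no camera call.
- ctrl.close_job(): hands the job in; it is judged then, once.
The state is a dict: "clock": time; "joint_pos": joint angles; "qvel": joint speeds; "tau": joint torques, N m; "tool_pos": TCP position; "orientation": TCP orientation; "force": force on the tool from outside, world axes, zero at the start; "moment": the same for the moment, N m; "opening": finger opening in m; "gripper_force": force on a finger pad.
Only numpy, scipy, OpenCV 4.12 (cv2) and the standard library are available. Lean on these libraries where they do the work, as an engineer would, in place of code of your own. Each camera call takes 0.05 s, during which the arm holds its last target. There are 200 camera calls.

TASK

Grip the loose sleeve of the press's inclined crank and wind the crank clockwise until the spring foot of the ram bears on the brass ring beneath it and is squeezed about half-way, some 5 mm of its 10 mm, without ever bottoming it. Keep hold of the sleeve whenever the crank is turning, then let go and leave the ring clamped; do not shift any ring or disturb the other things.

Things in the scene. Friction and masses are not known exactly. Their poses are not given: they have to be found in the camera images.
- press: Fixed bench press on a 260 x 460 x 16 mm base plate. Origin on the counter, under the plate; x points away from the robot, y to the left, z up. Ram and pivot seat at x = 0, y = +120 mm, column (316 mm high) at y = +215 mm, crank on an inclined gearbox at y = -110 mm.
- seat (a point): Centre of the top of the pivot seat, a 56 mm steel disc under the ram, 24 mm above the counter.
- lamp (a point): Point of a level tube lamp, 26 mm thick, above the crank, 420 mm over the counter. The tube runs along the press's y from 125 mm right of this point to 335 mm left. It blocks a gripper pointing straight down on the sleeve: come in tilted, along the crank's axis.
- hub (a point): Fixed point on the crank's axis, level with the middle of the sleeve. z axis = crank axis, leaning 35 degrees from vertical towards the press's -x; x axis up the slope; y axis along the press's y. Along z the gearbox face lies 47 mm below it, the crank arm's top 28 mm below, the hub boss's top 23 mm below; only the lamp is above.
- sleeve: Black plastic grip sleeve on the crank pin, 24 mm thick, 50 mm long, spinning freely, so a hand of fixed orientation can hold it all the way round. Origin at its centre, 55 mm from the crank's axis; z axis parallel to the crank's axis. A steel washer 18 mm across caps the pin, ending 30 mm above the centre.
- crank (a joint): Crank angle, rad. Grows clockwise as seen looking down on the crank, lowering the ram 30 mm per turn; at 0 the foot's underside is 88 mm above the seat and the sleeve on the hub's +x side. While turning free it takes 6 to 7 N at the sleeve. Friction holds the crank where it is left, even with the spring squeezed.
- foot (a joint): How far the spring foot (42 mm steel disc under the ram, 18 mm of stem showing when free) is squeezed up into the ram, m: 0 free, 0.010 bottomed. Its spring takes 30 N to start and 60 N at 10 mm, felt at the sleeve as some 3 N more when the foot meets the ring and 5 N more at 10 mm.
- ring0: Brass capsule ring, 48 mm outside, 32 mm inside; the three differ in height, between 15 and 35 mm; origin at the centre of its underside. One of the three rings (any one) stands on the seat under the ram, the other two on parking pads in front.
- ring1: Brass capsule ring, 48 mm outside, 32 mm inside; the three differ in height, between 15 and 35 mm; origin at the centre of its underside. One of the three rings (any one) stands on the seat under the ram, the other two on parking pads in front.
- ring2: Brass capsule ring, 48 mm outside, 32 mm inside; the three differ in height, between 15 and 35 mm; origin at the centre of its underside. One of the three rings (any one) stands on the seat under the ram, the other two on parking pads in front.
- mirror_compass: Bystander: green plastic mirror compass, 62 x 110 mm, lid up to 74 mm high. Origin at the centre of its underside.
- jewel_holder: Bystander: blued steel jewel holder standing on the press's base plate behind the gearbox, 24 mm across, 56 mm high. Origin at the centre of its underside.
- walnut_puck: Bystander: round walnut alignment puck, 56 mm across, 20 mm high, on the base plate behind the seat. Origin at the centre of its underside.
- screwdriver: Bystander: screwdriver, 160 mm, lying on the counter. Origin at its middle, on the shaft's axis.
- pivot_cup: Bystander: small aluminium cup, 60 mm across, 35 mm high. Origin at the centre of its underside.
- test_weight: Bystander: brass weight, 36 mm across, 40 mm high. Origin at the centre of its underside.

How it is judged (in metres and radians):
On the way, in this order (a step that is already met when the one before it is completed fails the run):
1. the grip sleeve is held, the foot still hanging free (contact force between the fingers and sleeve above 1 N and value of joint foot below 0.0015 m), for 0.2 s.
2. the foot is squeezed 3 to 8 mm against the ring with the sleeve still held (contact force between the fingers and sleeve above 1 N and value of joint foot between 0.003 and 0.008 m), for 0.2 s.
At the end, for the whole second after the job is handed in: The spring foot stays squeezed between 3 and 8 mm on the ring on the seat, the crank at rest (under 0.05 rad/s) and released, all three rings within 5 mm of where they stood (value of joint foot between 0.003 and 0.008 m and velocity of joint crank between -0.05 and 0.05 rad/s and distance of each of ring0, ring1, ring2 from where it was at the start of the episode below 0.005 m); the robot touches nothing.
It fails at once if the crank turns faster than a creep (0.4 rad/s) while the fingers are not on the grip sleeve ((velocity of joint crank above 0.4 rad/s or velocity of joint crank below -0.4 rad/s) and contact force between the fingers and sleeve below 0.1 N).
It fails at once if the spring foot is squeezed beyond 9 mm (bottomed) (value of joint foot above 0.009 m).
It fails at once if a ring is shifted by more than 5 mm (distance of any of ring0, ring1, ring2 from where it was at the start of the episode above 0.005 m).
It fails at once if a bystander is moved by more than 20 mm (distance of any of mirror_compass, jewel_holder, walnut_puck, screwdriver, pivot_cup, test_weight from where it was at the start of the episode above 0.02 m).
It also fails if it takes over 64 s, if anything falls off the work surface, if the arm or the gripper's body presses on something with over 40 N, if the wrist force passes 120 N, or if a joint passes its speed limit or range.

## Working session

There is one attempt and no reset: what is moved stays moved. The work goes in short steps, Python scripts to look and compute and a tool call to move; the robot and the scene stay as the last step left them, time stands still between calls to the robot, and variables do not carry over. Pictures are saved under pics/ and viewed, at most 10 in all, crops included, and the job is handed in when it is done.

Besides the shell and the picture viewer there is one more tool, called after ">>>" as name(argument=value, ...), one argument or row to a line, values as JSON. move_arm: Moves the arm, as the interface text tells. Its arguments: {"type":"object","properties":{"moves":{"type":"array"}},"required":["moves"]}

```bash
mkdir -p pics; cat > h.py <<'E'
import numpy as np, cv2
from plant import ctrl, vision
from scipy.spatial.transform import Rotation as R
def K(m):
    f=210/np.tan(np.radians(m["vertical_fov"])/2)
    return np.array([[f,0,m["cx"]],[0,f,m["cy"]],[0,0,1.]])
def pts(name,depth):
    m=vision.camera_model(name);k=K(m)
    v,u=np.mgrid[0:420,0:560].astype(np.float32)
    n=cv2.undistortPoints(np.stack([u.ravel(),v.ravel()],1)[:,None],k,np.array(m["D"],float))[:,0].reshape(420,560,2)
    c=np.dstack([n*depth[...,None],depth]); T=np.array(m["cam_to_world"])
    return c@T[:3,:3].T+T[:3,3]
def snap(name,tag):
    p,d=vision.snapshot(name); cv2.imwrite(f"pics/{tag}.png",p[...,::-1]); np.savez(f"pics/{tag}.npz",p=p,d=d,w=pts(name,d)); return p,d
E
python3 - <<'E'
from h import *
for n in("side","top"):
    m=vision.camera_model(n);print(n,m["vertical_fov"],m["cx"],m["cy"],m["D"],np.round(m["cam_to_world"],3).tolist())
    snap(n,n+"0")
print(ctrl.get_obs())
E
```

```text
side 53.27625540242704 277.65056730747415 209.1238913707183 [0.00966206 0.         0.         0.         0.        ] [[-0.369, -0.709, 0.601, -0.191], [-0.929, 0.292, -0.225, 0.326], [-0.016, -0.642, -0.766, 1.252], [0.0, 0.0, 0.0, 1.0]]
top 57.171414513258576 274.87769177951697 210.91780212047493 [-0.05969687  0.          0.          0.          0.        ] [[0.024, -0.99, 0.139, 0.396], [-1.0, -0.027, -0.016, 0.031], [0.02, -0.139, -0.99, 1.437], [0.0, 0.0, 0.0, 1.0]]
{'clock': 0.1, 'joint_pos': array([-5.32787299e+01,  2.05863045e+01,  6.39465002e-01, -1.68146159e-02,
       -7.01371732e+01, -1.65077922e+01]), 'qvel': array([ 0.09925414, -0.07345261,  0.0742034 ,  0.10930844, -0.01465355,
       -0.05988687]), 'tau': array([-2.41946298e-03, -5.84163380e+01,  2.93753332e+01,  7.01557606e+00,
        1.01851291e-02, -3.82540532e-05]), 'tool_pos': array([ 0.23305636, -0.63303337,  0.23373423]), 'orientation': array([ 1.79914958e+02, -8.71768503e-03, -1.59792240e+02]), 'force': array([-0.49339181,  0.29303481,  0.26501606]), 'moment': array([-0.00732018,  0.05064368, -0.00898695]), 'gripper_force': 0.0, 'opening': 0.08761017276896642}
```

View pics/side0.png

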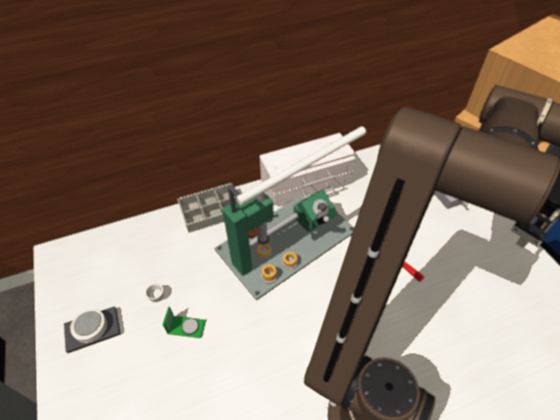

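View pics/top0.png

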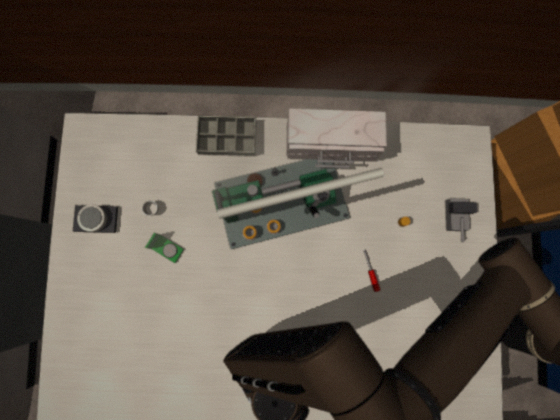

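The side view shows the press around (285,235), with two rings in front at (269,272) and (290,259), the crank near (320,210), and the tube lamp from (240,195) to (362,132). In the top view the plate spans roughly (215,165) to (348,245), with the crank near (320,205).

```bash
python3 - <<'E'
from h import *
a=cv2.imread("pics/side0.png")[125:305,205:375]; b=cv2.imread("pics/top0.png")[150:260,200:390]
a=cv2.resize(a,None,fx=3.2,fy=3.2,interpolation=cv2.INTER_CUBIC)[:, :400+144]
b=cv2.resize(b,(800,463),interpolation=cv2.INTER_CUBIC)
cv2.imwrite("pics/ca.png",a);cv2.imwrite("pics/cb.png",b)
w=np.load("pics/top0.npz")["w"];p=np.load("pics/top0.npz")["p"]
# plate: z 10..22mm
m=(abs(w[...,2]-.016)<.006)&(p[...,0]<150)
m[:, :200]=0;m[:,370:]=0;m[:150]=0;m[260:]=0
m=cv2.morphologyEx(m.astype(np.uint8),cv2.MORPH_OPEN,np.ones((3,3)))
P=w[m>0]; r=cv2.minAreaRect(P[:,:2].astype(np.float32)*1000);print(r,len(P),np.median(P[:,2]))
# lamp
m=(abs(w[...,2]-.425)<.03);m[:, :200]=0;m[:,400:]=0;m[:150]=0;m[260:]=0
P=w[m];print(len(P),P.mean(0),np.percentile(P[:,2],[5,50,95]), P[P[:,1].argmin()],P[P[:,1].argmax()])
E
```

```text
((641.4903564453125, -13.674041748046875), (262.0912780761719, 460.33856201171875), 16.200489044189453) 3729 0.01659551630084999
1720 [ 0.58810839 -0.03767563  0.43003127] [0.42269508 0.43079615 0.43524394] [ 0.64239321 -0.2768151   0.42444667] [0.5774899  0.17836845 0.4224361 ]
```

View pics/ca.png

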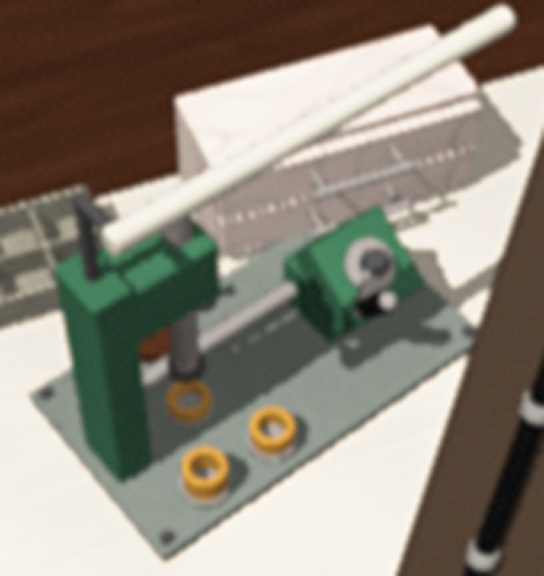

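View pics/cb.png

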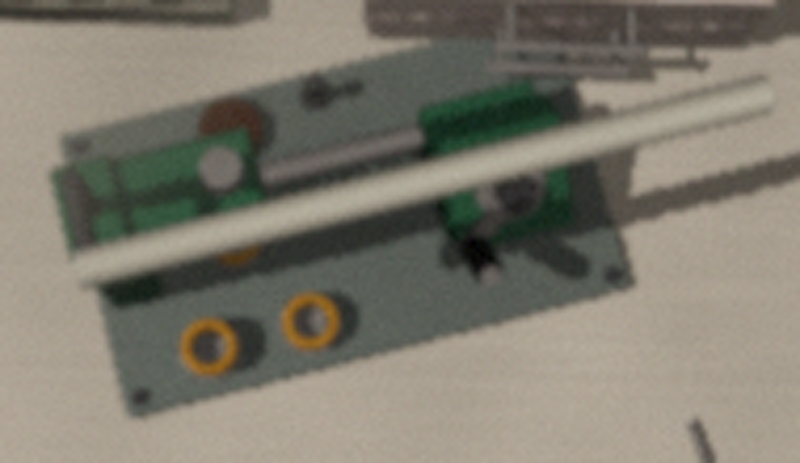

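The side crop shows the sleeve cap at full-image (326,219), the hub at (323,207), and one ring under the ram at (264,250). The top crop shows the sleeve pointing to the robot's side of the hub, cap at (316,214), hub near (322,197). The lamp passes just over it.

```bash
cat >> h.py <<'E'
YAW=np.radians(16.2); O=np.array([.6415,-.0137,0])
Rp=R.from_euler("z",YAW).as_matrix()
s,c=np.sin(np.radians(35)),np.cos(np.radians(35))
Rh=np.array([[c,0,-s],[0,1,0],[s,0,c]])  # columns: hub x(up slope), y, z in press frame
def press(w): return (w-O)@Rp
E
python3 - <<'E'
from h import *
np.set_printoptions(precision=1,suppress=True,linewidth=150)
for n in("side","top"):
    z=np.load(f"pics/{n}0.npz");p=z["p"].astype(int);w=z["w"]
    q=press(w)*1000; hv=cv2.cvtColor(z["p"],cv2.COLOR_RGB2HSV)
    lm=(abs(q[...,2]-425)<25)&(abs(q[...,0])<200)&(p.min(2)>110)
    P=q[lm];g=P[np.abs(P[:,0]-np.median(P[:,0]))<30]
    print(n,"lamp",len(g),"line x=a*y+b",np.polyfit(g[:,1],g[:,0],1),"x",np.percentile(g[:,0],[2,50,98]),"y",np.percentile(g[:,1],[0,1,99,100]),"z",np.percentile(g[:,2],[2,50,98]))
    reg=(q[...,0]>-150)&(q[...,0]<130)&(q[...,1]<-40)&(q[...,1]>-180)&(q[...,2]>25)&(q[...,2]<300)
    h=q@Rh
    grn=reg&(hv[...,0]>60)&(hv[...,0]<95)&(hv[...,1]>110)
    # face: green points on top of gearbox; histogram of hub z
    hz=h[grn][:,2];H,e=np.histogram(hz,bins=np.arange(0,300,4));print("green hz peaks",[(e[i],H[i]) for i in H.argsort()[::-1][:5]])
    zf=e[H.argmax()]+2; F=h[grn&(abs(h[...,2]-zf)<5)];zf=np.median(F[:,2]);print("face z",zf,"x",np.percentile(F[:,0],[1,99]),"y",np.percentile(F[:,1],[1,99]))
    up=reg&(h[...,2]>zf+8)&(h[...,2]<zf+110)
    print("above face",up.sum())
    v,u=np.nonzero(up)
    for a,b in sorted(zip(v,u)): print((b,a),h[a,b]-[0,0,zf],p[a,b], end=" | " if b%2 else "\n")
E
```

```text
side lamp 1288 line x=a*y+b [  0.  -65.7] x [-74.4 -67.4 -51.6] y [-253.5 -245.9  205.3  206.8] z [414.9 429.6 434.9]
green hz peaks [(np.int64(116), np.int64(133)), (np.int64(112), np.int64(117)), (np.int64(120), np.int64(45)), (np.int64(108), np.int64(28)), (np.int64(96), np.int64(18))]
face z 116.83920213258082 x [-2.3 91.8] y [-173.4  -75.3]
above face 201
(np.int64(320), np.int64(203)) [  57.1 -126.9   23.3] [127 121 118]
(np.int64(321), np.int64(203)) [  55.4 -129.2   25.4] [121 115 114] | (np.int64(322), np.int64(203)) [  53.5 -132.7   25.1] [112 107 105]
(np.int64(323), np.int64(203)) [  51.3 -138.9   19.9] [115 109 109] | (np.int64(324), np.int64(203)) [  50.  -137.8   28.2] [124 118 116]
(np.int64(319), np.int64(204)) [  55.9 -122.1   22.3] [106 102 100] | (np.int64(320), np.int64(204)) [  54.4 -122.9   27.2] [98 95 94]
(np.int64(321), np.int64(204)) [  52.5 -126.7   26.2] [96 92 92] | (np.int64(322), np.int64(204)) [  50.7 -129.6   27.2] [91 88 89]
(np.int64(323), np.int64(204)) [  48.7 -134.    25.2] [95 91 91] | (np.int64(324), np.int64(204)) [  46.9 -137.1   25.7] [101 
[... 25086 characters left out ...]
4(314), np.int64(215)) [  9.  -81.4  75.8] [79 75 73]
(np.int64(315), np.int64(215)) [  7.3 -84.9  74.6] [100  96  91] | (np.int64(316), np.int64(215)) [  6.4 -88.2  74.7] [105 100  94]
(np.int64(317), np.int64(215)) [  4.5 -91.9  73.1] [102  95  90] | (np.int64(318), np.int64(215)) [  6.6 -94.2  78.4] [95 90 86]
(np.int64(313), np.int64(216)) [  3.6 -78.3  71.1] [62 65 60] | (np.int64(314), np.int64(216)) [  5.5 -80.7  76.3] [84 83 75]
(np.int64(315), np.int64(216)) [  4.2 -84.1  75.7] [97 93 88] | (np.int64(317), np.int64(216)) [  2.8 -90.6  76.7] [102  97  90] | (np.int64(315), np.int64(217)) [  1.3 -83.3  77.1] [98 95 90] | (np.int64(316), np.int64(217)) [ -0.2 -86.8  76.2] [103  98  93]
```

```bash
cat >> h.py <<'E'
HUB=np.array([45,-128,163.8])/1000  # in my hub frame
def h2w(h): return O+Rp@(Rh@h)
ey=Rp[:,1]; tz=-Rp@Rh[:,2]; tx=np.cross(ey,tz)
RT=np.stack([tx,ey,tz],1)
def tgt(th,dz,r=.055):  # TCP target: sleeve at angle th(deg), grasp point dz above sleeve centre
    t=np.radians(th); return h2w(HUB+[r*np.cos(t),-r*np.sin(t),dz-.011])
def todo(target):
    o=ctrl.get_obs(); Rc=R.from_euler("xyz",o["orientation"],degrees=True).as_matrix()
    print("rot",R.from_matrix(Rc.T@RT).as_rotvec().round(3),"shift cm (cur axes)",(Rc.T@(target-o["tool_pos"])*100).round(2),"(final axes)",(RT.T@(target-o["tool_pos"])*100).round(2),"F tool",(Rc.T@o["force"]).round(1),"open",round(o["opening"],4),"t",o["clock"])
E
python3 - <<'E'
from h import *
np.set_printoptions(precision=1,suppress=True,linewidth=150)
print(RT@[1,0,0],tgt(228.6,.084),tgt(228.6,.004)); todo(tgt(228.6,.084))
for n in("side","top"):
    z=np.load(f"pics/{n}0.npz");q=press(z["w"])*1000;hv=cv2.cvtColor(z["p"],cv2.COLOR_RGB2HSV)
    m=(hv[...,0]>8)&(hv[...,0]<28)&(hv[...,1]>120)&(hv[...,2]>90)&(abs(q[...,0])<140)&(abs(q[...,1])<230)&(q[...,2]>15)&(q[...,2]<90)
    k,l,st,ce=cv2.connectedComponentsWithStats(m.astype(np.uint8))
    for i in range(1,k):
        if st[i,4]>8:
            P=q[l==i];print(n,ce[i],st[i,4],"x",np.percentile(P[:,0],[2,50,98]),"y",np.percentile(P[:,1],[2,50,98]),"z",np.percentile(P[:,2],[5,25,50,75,95]))
    # ram column points
    a=(np.hypot(q[...,0],q[...,1]-103)<26)&(q[...,2]>30)&(q[...,2]<200)
    for v in np.unique(np.nonzero(a)[0]):
        u=np.nonzero(a[v])[0]; print(n,v,u[0],u[-1],np.median(q[v,u],0),z["p"][v,u[len(u)//2]])
E
```

```text
[-0.8 -0.2 -0.6] [ 0.5 -0.1  0.2] [ 0.6 -0.1  0.1]
rot [ 0.  -0.6  0.1] shift cm (cur axes) [-46.3  36.2   3.5] (final axes) [-33.7  39.4  27.9] F tool [ 0.4  0.4 -0.3] open 0.0876 t 0.1
side [253.4 232.3] 19 x [71.9 79.9 86.1] y [69.2 88.1 98.4] z [30.9 33.7 35.  36.7 40. ]
side [263.6 249.8] 96 x [-27.3  -5.7  16.5] y [ 73.6 103.6 124.9] z [24.9 35.2 38.1 40.4 43.6]
side [289.7 258.9] 130 x [-117.2  -93.5  -72.4] y [23.1 57.8 79.4] z [26.8 38.3 45.  48.3 49.9]
side [268.7 272.2] 162 x [-117.9  -93.1  -72.8] y [122.2 146.5 169.8] z [29.6 42.8 51.7 55.3 58.8]
side 222 265 266 [-14.2  92.9 195.7] [82 85 78]
side 223 265 266 [-15.1  93.7 192.1] [102 103  97]
side 224 262 266 [-15.9 101.5 195.8] [80 77 73]
side 225 260 266 [-15.2 105.1 191.6] [82 78 76]
side 226 259 266 [-15.2 106.7 186.8] [81 77 75]
side 227 258 266 [-13.8 108.8 182.8] [79 75 72]
side 228 258 266 [-15.5 107.4 175.9] [80 77 74]
side 229 258 266 [-14.2 108.2 171.2] [77 74 71]
side 230 258 266 [-14.9 108.3 165.1] [78 74 73]
side 231 258 266 [-13.6 108.4 158.7] [75 73 69]
side 232 259 266 [-13.7 108.1 152.4] [80 77 73]
sid
[... 801 characters left out ...]
 [125  91  48]
side 250 257 269 [ -5.7 104.6  39.3] [120  91  52]
side 251 257 269 [ -0.2 118.2  38. ] [129  95  49]
side 252 257 268 [ -6.3 118.3  39.8] [123  92  50]
side 253 258 267 [-16.8 114.8  40.3] [125  93  53]
side 254 259 266 [-20.4 118.   38. ] [124  88  38]
side 255 260 262 [-14.  120.1  32.8] [105  76  40]
top [273.6 225.8] 100 x [-113.9  -92.2  -72. ] y [30.1 53.9 77.1] z [23.1 29.6 46.9 49.2 52.1]
top [249.2 232. ] 94 x [-114.5  -91.7  -71.7] y [122.6 144.1 166.2] z [23.1 51.8 55.5 57.8 60.4]
top 208 258 260 [-16.2  88.5  44.8] [97 84 69]
top 209 257 260 [-18.9  91.2  40.6] [83 63 36]
top 210 251 259 [-19.1 104.5  40.3] [80 63 42]
top 211 252 258 [-22.5 107.2  41.8] [78 53 20]
```

>>> move_arm(
  moves=[8.7,0,0,0,0,-0.122,0.014,8.7,0,0,0,0,-0.122,0.014,8.7,0,0,0,0,-0.122,0.014,8.7,0,0,0,0,-0.122,0.014,8.7,0,0,0,0,-0.122,0.014,8.7,-2.7,3.1,2.2,0,0,0,8.7,-2.7,3.1,2.2,0,0,0,8.7,-2.7,3.1,2.2,0,0,0],
)

```text
clock: 0.9
tool_pos: [0.3061, -0.5139, 0.2272]
orientation: [178.4, 34.9, -164.7]
force: [1.9, 1.1, 1.0]
opening: 0.0871
gripper_force: 0.0
```

```bash
python3 -c "
from h import *
todo(tgt(228.6,.084)); print(ctrl.get_obs()['joint_pos'].round(1))"
```

```text
rot [ 0.02  -0.001 -0.012] shift cm (cur axes) [-25.31  29.89  21.96] (final axes) [-25.64  30.    21.41] F tool [-2.3  0.6  0.4] open 0.0871 t 0.9
[-64.6  15.5  -1.9 -36.8 -71.7   2.1]
```

>>> move_arm(
  moves=[8.7,-2.8,3.4,2.4,0.02,0,-0.012,8.7,-2.8,3.4,2.4,0,0,0,8.7,-2.8,3.4,2.4,0,0,0,8.7,-2.8,3.4,2.4,0,0,0,8.7,-2.8,3.4,2.4,0,0,0,8.7,-2.8,3.4,2.4,0,0,0,8.7,-2.8,3.4,2.4,0,0,0,8.7,-2.8,3.4,2.4,0,0,0],
)

```text
clock: 1.7
tool_pos: [0.5119, -0.1702, 0.2002]
orientation: [-179.8, 35.0, -163.6]
force: [0.6, -0.8, -0.1]
opening: 0.0868
gripper_force: 0.0
```

```bash
python3 -c "
from h import *
todo(tgt(228.6,.084)); print(ctrl.get_obs()['joint_pos'].round(1))"
```

```text
rot [-0.001  0.     0.004] shift cm (cur axes) [-3.15  2.73  2.36] (final axes) [-3.15  2.74  2.36] F tool [-0.2 -0.9  0.3] open 0.0868 t 1.7
[-10.5  -2.2 -30.1 -28.  -33.2 -43.4]
```

>>> move_arm(
  moves=[8.7,-1.6,1.4,1.2,0,0,0.004,8.7,-1.6,1.4,1.2,0,0,0],
)

```text
clock: 1.9
tool_pos: [0.5422, -0.1315, 0.1984]
orientation: [-180.0, 34.9, -163.7]
force: [-0.4, -0.7, 0.7]
opening: 0.0868
gripper_force: 0.0
```

```bash
python3 -c "
from h import *
todo(tgt(228.6,.004)); print(ctrl.get_obs()['joint_pos'].round(1))
snap('side','s1');snap('top','t1')
a=cv2.imread('pics/s1.png')[120:290,210:380];b=cv2.imread('pics/t1.png')[120:290,210:380]
cv2.imwrite('pics/c1.png',cv2.resize(np.hstack([a,b]),(800,400),interpolation=cv2.INTER_CUBIC))"
```

```text
rot [ 0.001 -0.001  0.002] shift cm (cur axes) [ 0.   -0.14  7.93] (final axes) [ 0.01 -0.13  7.93] F tool [ 0.1 -0.6 -0.9] open 0.0868 t 1.9
[ -2.4  -1.5 -31.8 -22.9 -28.1 -54. ]
```

View pics/c1.png

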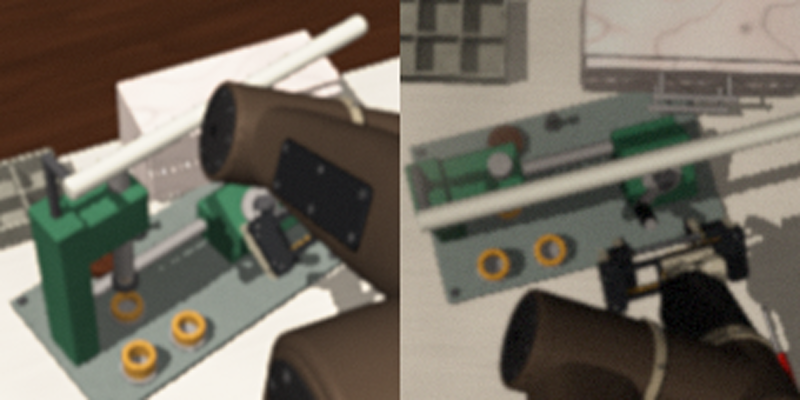

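The crop shows the open hand up-slope of the sleeve. In the right half (top view) the sleeve is at (645,213) with the fingers either side of its approach line; the lamp is clear and nothing is touched.

>>> move_arm(
  moves=[8.7,0,0,2,0,0,0,8.7,0,-0.1,2,0,0,0,8.7,0,0,2,0,0,0,8.7,0,0,1.9,0,0,0,8.7,0,0,0,0,0,0],
)

```text
clock: 2.5
tool_pos: [0.5849, -0.1225, 0.1309]
orientation: [179.9, 34.7, -163.9]
force: [-1.0, 0.4, 0.9]
opening: 0.087
gripper_force: 0.0
```

```bash
python3 -c "
from h import *
todo(tgt(228.6,.004))
snap('side','s2');snap('top','t2')
a=cv2.imread('pics/s2.png')[170:260,260:350];b=cv2.imread('pics/t2.png')[160:250,270:360]
cv2.imwrite('pics/c2.png',cv2.resize(np.hstack([a,b]),(800,400),interpolation=cv2.INTER_CUBIC))"
```

```text
rot [ 0.    -0.005 -0.002] shift cm (cur axes) [-0.29  0.19 -0.1 ] (final axes) [-0.29  0.19 -0.1 ] F tool [ 0.2  0.6 -1.2] open 0.087 t 2.5
```

View pics/c2.png

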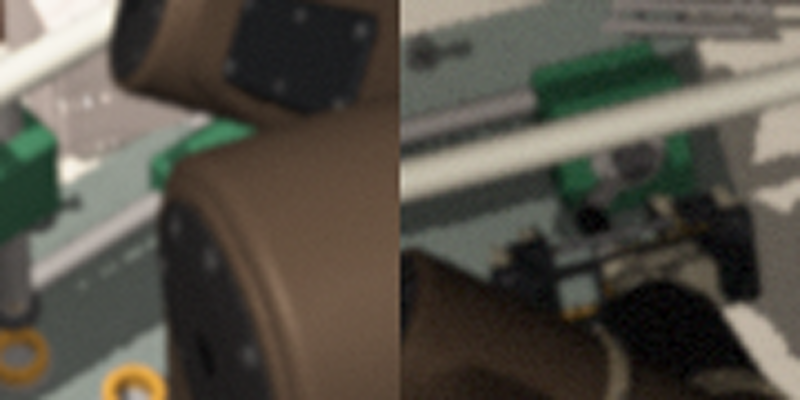

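The top half of the crop shows the sleeve at (592,215) between the jaws, hand centre about (627,240), as the tilt and parallax predict. I nudge by the residual and close.

>>> move_arm(
  moves=[8.7,-0.3,0.2,-0.1,0,0,0,1.5,0,0,0,0,0,0,1.5,0,0,0,0,0,0,1.5,0,0,0,0,0,0,1.5,0,0,0,0,0,0,1.5,0,0,0,0,0,0,1.5,0,0,0,0,0,0,1.5,0,0,0,0,0,0],
)

```text
clock: 3.4
tool_pos: [0.5867, -0.1198, 0.1361]
orientation: [-180.0, 34.9, -163.8]
force: [-0.1, -0.0, 0.2]
opening: 0.0364
gripper_force: 0.0
```

```bash
python3 -c "
from h import *
todo(tgt(228.6,.004))"
```

```text
rot [-0.001 -0.001 -0.   ] shift cm (cur axes) [ 0.2  -0.01  0.19] (final axes) [ 0.2  -0.01  0.18] F tool [-0.1 -0.  -0.2] open 0.0364 t 3.4
```

>>> move_arm(
  moves=[1.5,0.2,0,0.1,0,0,0,1.5,0,0,0,0,0,0,1.5,0,0,0,0,0,0,1.5,0,0,0,0,0,0,1.5,0,0,0,0,0,0],
)

```text
clock: 3.9
tool_pos: [0.5864, -0.1213, 0.1345]
orientation: [-179.8, 35.0, -163.8]
force: [2.3, -4.7, -2.0]
opening: 0.0235
gripper_force: 30.0
```

```bash
python3 -c "
from h import *
todo(tgt(228.6,.004));print(ctrl.get_obs()['gripper_force'])
# row plan: 20 deg steps in tool axes
for a in range(0,360,20):
    t0,t1=np.radians(228.6+a),np.radians(248.6+a)
    d=55*np.array([np.cos(t1)-np.cos(t0),-np.sin(t1)+np.sin(t0),0])
    print(a,(RT.T@(Rp@Rh@d)/10).round(2)[:2])"
```

```text
rot [-0.003 -0.     0.   ] shift cm (cur axes) [0.06 0.12 0.1 ] (final axes) [0.06 0.12 0.1 ] F tool [ 0.4 -5.2  2.2] open 0.0235 t 3.9
29.999712109565735
0 [-1.63  1.  ]
20 [-1.87  0.38]
40 [-1.89 -0.29]
60 [-1.68 -0.91]
80 [-1.26 -1.43]
100 [-0.7  -1.78]
120 [-0.05 -1.91]
140 [ 0.61 -1.81]
160 [ 1.19 -1.49]
180 [ 1.63 -1.  ]
200 [ 1.87 -0.38]
220 [1.89 0.29]
240 [1.68 0.91]
260 [1.26 1.43]
280 [0.7  1.78]
300 [0.05 1.91]
320 [-0.61  1.81]
340 [-1.19  1.49]
```

>>> move_arm(
  moves=[1.5,-0.78,0.56,0,0,0,0,1.5,-0.85,0.44,0,0,0,0,1.5,-0.91,0.27,0,0,0,0,1.5,-0.95,0.11,0,0,0,0,1.5,-0.96,-0.06,0,0,0,0,1.5,-0.93,-0.23,0,0,0,0,1.5,-0.88,-0.38,0,0,0,0,1.5,-0.8,-0.53,0,0,0,0],
)

```text
clock: 4.7
tool_pos: [0.637, -0.1039, 0.1717]
orientation: [179.9, 34.5, -163.9]
force: [-13.4, -9.0, 2.4]
opening: 0.0233
gripper_force: 30.0
```

```bash
cat >> h.py <<'E'
def ang():
    o=ctrl.get_obs(); l=(np.array(o["tool_pos"])-O)@Rp@Rh-HUB
    th=np.degrees(np.arctan2(-l[1],l[0]))%360
    Rc=R.from_euler("xyz",o["orientation"],degrees=True).as_matrix(); F=Rh.T@Rp.T@o["force"]
    t=np.radians(th); print("ang %.1f r %.1f h %.1f"%(th,1000*np.hypot(*l[:2]),l[2]*1000),"Ftan %.1f Frad %.1f Fz %.1f"%(F@[-np.sin(t),-np.cos(t),0],F@[np.cos(t),-np.sin(t),0],F[2]),"grip",o["gripper_force"],"open",o["opening"],"t",o["clock"])
E
python3 -c "
from h import *
ang(); todo(tgt(308.6,.004))"
```

```text
ang 304.6 r 51.7 h -6.3 Ftan -6.5 Frad -10.4 Fz 10.8 grip 30.003429651260376 open 0.02333857688027504 t 4.7
rot [ 0.    -0.009 -0.002] shift cm (cur axes) [-0.5   0.04  0.07] (final axes) [-0.49  0.04  0.07] F tool [ 11.3  -4.9 -10.7] open 0.0233 t 4.7
```

```bash
cat >> h.py <<'E'
HUB=HUB+[-.0015,-.0029,0]
def plan(cmd,th0,th1,n=8,r=55):
    p=np.array(cmd,float)
    for t in np.radians(np.linspace(th0,th1,n+1)[1:]):
        g=r*np.array([np.cos(t),-np.sin(t)]); d=((g-p)/10).round(2); d[0]*=1
        print("1.5, %.2f, %.2f, 0,0,0,0,"%(-d[0],d[1])); p=p+d*10
    print("cmd end",p.round(2).tolist())
E
python3 -c "
from h import *
ang(); plan([36.3,46],308.3,428.3)"
```

```text
ang 304.1 r 55.0 h -6.3 Ftan -6.6 Frad -10.4 Fz 10.8 grip 30.003429651260376 open 0.02333857688027504 t 4.7
1.5, -0.78, -1.31, 0,0,0,0,
1.5, -0.70, -1.26, 0,0,0,0,
1.5, -0.35, -1.39, 0,0,0,0,
1.5, 0.02, -1.43, 0,0,0,0,
1.5, 0.39, -1.39, 0,0,0,0,
1.5, 0.73, -1.23, 0,0,0,0,
1.5, 1.03, -1.00, 0,0,0,0,
1.5, 1.26, -0.70, 0,0,0,0,
cmd end [20.3, -51.1]
```

>>> move_arm(
  moves=[1.5,-0.78,-1.31,0,0,0,0,1.5,-0.7,-1.26,0,0,0,0,1.5,-0.35,-1.39,0,0,0,0,1.5,0.02,-1.43,0,0,0,0,1.5,0.39,-1.39,0,0,0,0,1.5,0.73,-1.23,0,0,0,0,1.5,1.03,-1.0,0,0,0,0,1.5,1.26,-0.7,0,0,0,0],
)

```text
clock: 5.5
tool_pos: [0.6563, -0.199, 0.1664]
orientation: [-180.0, 35.1, -163.8]
force: [0.5, 7.1, 3.9]
opening: 0.0238
gripper_force: 30.0
```

```bash
python3 -c "
from h import *
ang(); todo(tgt(428.3,.004)); plan([20.3,-51.1],428.3,548.3)"
```

```text
ang 67.5 r 55.3 h -6.0 Ftan -6.5 Frad -4.5 Fz 1.8 grip 30.001368820667267 open 0.023783043696378195 t 5.5
rot [-0.     0.001  0.   ] shift cm (cur axes) [0.09 0.   0.1 ] (final axes) [0.09 0.   0.1 ] F tool [-4.3  6.7 -1.8] open 0.0238 t 5.5
1.5, 1.39, -0.35, 0,0,0,0,
1.5, 1.43, 0.02, 0,0,0,0,
1.5, 1.39, 0.39, 0,0,0,0,
1.5, 1.23, 0.73, 0,0,0,0,
1.5, 1.00, 1.03, 0,0,0,0,
1.5, 0.70, 1.26, 0,0,0,0,
1.5, 0.35, 1.39, 0,0,0,0,
1.5, -0.02, 1.43, 0,0,0,0,
cmd end [-54.4, 7.9]
```

>>> move_arm(
  moves=[1.5,1.39,-0.35,0,0,0,0,1.5,1.43,0.02,0,0,0,0,1.5,1.39,0.39,0,0,0,0,1.5,1.23,0.73,0,0,0,0,1.5,1.0,1.03,0,0,0,0,1.5,0.7,1.26,0,0,0,0,1.5,0.35,1.39,0,0,0,0,1.5,-0.02,1.43,0,0,0,0],
)

```text
clock: 6.3
tool_pos: [0.5804, -0.161, 0.1229]
orientation: [-179.8, 35.0, -163.8]
force: [5.8, -6.8, -2.3]
opening: 0.0232
gripper_force: 30.0
```

```bash
python3 -c "
from h import *
ang(); print(ctrl.get_obs()['joint_pos'].round(1)); plan([-54.4,7.9],548.3,668.3)"
```

```text
ang 186.7 r 55.1 h -5.9 Ftan -7.9 Frad -2.7 Fz -4.0 grip 29.9985408782959 open 0.023188836240970255 t 6.3
[ -9.    9.6 -27.2 -35.  -24.8 -36.5]
1.5, -0.39, 1.39, 0,0,0,0,
1.5, -0.73, 1.23, 0,0,0,0,
1.5, -1.03, 1.00, 0,0,0,0,
1.5, -1.26, 0.70, 0,0,0,0,
1.5, -1.39, 0.35, 0,0,0,0,
1.5, -1.43, -0.02, 0,0,0,0,
1.5, -1.39, -0.39, 0,0,0,0,
1.5, -1.23, -0.73, 0,0,0,0,
cmd end [34.1, 43.2]
```

>>> move_arm(
  moves=[1.5,-0.39,1.39,0,0,0,0,1.5,-0.73,1.23,0,0,0,0,1.5,-1.03,1.0,0,0,0,0,1.5,-1.26,0.7,0,0,0,0,1.5,-1.39,0.35,0,0,0,0,1.5,-1.43,-0.02,0,0,0,0,1.5,-1.39,-0.39,0,0,0,0,1.5,-1.23,-0.73,0,0,0,0],
)

```text
clock: 7.1
tool_pos: [0.6373, -0.1043, 0.172]
orientation: [179.8, 34.7, -163.9]
force: [-10.2, 2.0, 2.8]
opening: 0.0234
gripper_force: 30.0
```

```bash
cat > foot.py <<'E'
from h import *
np.set_printoptions(precision=1,suppress=True,linewidth=150)
import sys
p,d=snap('side',sys.argv[1]); q=press(pts('side',d))*1000
for v in range(236,258,1):
    u=np.arange(259,267); print(v,np.median(q[v,u],0),p[v,263])
E
python3 -c "
from h import *
ang(); plan([34.1,43.2],668.3,788.3)"; python3 foot.py s3
```

```text
ang 304.7 r 54.7 h -6.1 Ftan -7.7 Frad 0.5 Fz 7.6 grip 30.003450214862823 open 0.02343199100539338 t 7.1
1.5, -1.00, -1.03, 0,0,0,0,
1.5, -0.70, -1.26, 0,0,0,0,
1.5, -0.35, -1.39, 0,0,0,0,
1.5, 0.02, -1.43, 0,0,0,0,
1.5, 0.39, -1.39, 0,0,0,0,
1.5, 0.73, -1.23, 0,0,0,0,
1.5, 1.03, -1.00, 0,0,0,0,
1.5, 1.26, -0.70, 0,0,0,0,
cmd end [20.3, -51.1]
236 [-14.2 108.3 132.1] [81 78 76]
237 [-15.1 109.1 127.1] [77 74 71]
238 [-14.5 109.1 119.8] [79 75 72]
239 [-14.6 109.4 115.7] [79 75 72]
240 [-14.2 109.4 110. ] [78 75 71]
241 [-13.7 109.4 103.1] [76 73 71]
242 [-14.2 110.  100.3] [77 73 70]
243 [-13.7 110.   92.3] [80 74 71]
244 [-12.1 110.3  85.8] [87 79 72]
245 [ -6.7 106.1  69.4] [90 80 73]
246 [ -9.8 108.4  68.8] [85 79 74]
247 [-10.7 109.3  65.2] [69 66 65]
248 [-14.6 112.1  64.7] [49 50 48]
249 [-17.3 114.2  65.2] [45 43 42]
250 [-18.5 113.6  58.3] [63 61 60]
251 [ -0.5 103.7  23.3] [88 80 74]
252 [ -4.9 105.4  27.2] [111  92  72]
253 [-15.5 114.3  39.8] [124  93  52]
254 [-18.2 116.4  39.9] [122  87  36]
255 [-19.4 117.4  34.8] [111  79  37]
256 [-19.1 117.6  28.6] [100  78  53]
257 [-20.6 118.9  24.5] [91 81 69]
```

>>> move_arm(
  moves=[1.5,-1.0,-1.03,0,0,0,0,1.5,-0.7,-1.26,0,0,0,0,1.5,-0.35,-1.39,0,0,0,0,1.5,0.02,-1.43,0,0,0,0,1.5,0.39,-1.39,0,0,0,0,1.5,0.73,-1.23,0,0,0,0,1.5,1.03,-1.0,0,0,0,0,1.5,1.26,-0.7,0,0,0,0],
)

```text
clock: 7.95
tool_pos: [0.6563, -0.199, 0.1664]
orientation: [-180.0, 35.1, -163.8]
force: [-0.0, 6.0, 5.9]
opening: 0.0234
gripper_force: 30.0
```

```bash
python3 -c "
from h import *
ang(); plan([20.3,-51.1],788.3,836.3,6)"; python3 foot.py s4|sed -n 8,20p
```

```text
ang 67.4 r 55.4 h -6.0 Ftan -6.6 Frad -3.5 Fz 3.9 grip 30.00135451555252 open 0.023356200763253784 t 7.95
1.5, 0.73, -0.23, 0,0,0,0,
1.5, 0.75, -0.13, 0,0,0,0,
1.5, 0.77, -0.03, 0,0,0,0,
1.5, 0.76, 0.09, 0,0,0,0,
1.5, 0.75, 0.19, 0,0,0,0,
1.5, 0.71, 0.29, 0,0,0,0,
cmd end [-24.4, -49.3]
243 [-14.3 110.5  92.3] [76 73 70]
244 [-13.5 110.2  86.9] [76 74 72]
245 [-13.3 109.5  79.3] [79 75 71]
246 [-11.1 110.2  74.1] [83 78 69]
247 [ -7.3 107.1  59.3] [84 77 67]
248 [ -9.3 108.7  56.4] [78 71 67]
249 [-10.6 110.9  56.4] [59 57 57]
250 [-15.1 113.1  55. ] [45 43 45]
251 [-16.9 115.   53.4] [58 50 45]
252 [-16.8 115.3  48.5] [91 70 44]
253 [-16.3 114.8  41.6] [119  86  41]
254 [-19.5 117.4  39.2] [123  87  37]
255 [-20.2 118.2  33.1] [110  80  37]
```

>>> move_arm(
  moves=[1.5,0.73,-0.23,0,0,0,0,1.5,0.75,-0.13,0,0,0,0,1.5,0.77,-0.03,0,0,0,0,1.5,0.76,0.09,0,0,0,0,1.5,0.75,0.19,0,0,0,0,1.5,0.71,0.29,0,0,0,0],
)

```text
clock: 8.6
tool_pos: [0.6193, -0.2079, 0.1399]
orientation: [-179.9, 35.0, -163.8]
force: [5.5, 2.0, 4.0]
opening: 0.0237
gripper_force: 30.0
```

```bash
python3 -c "
from h import *
ang(); plan([-24.4,-49.3],836.3,896.3,15)"
```

```text
ang 116.9 r 55.4 h -5.9 Ftan -6.1 Frad -3.6 Fz -0.0 grip 30.000336170196533 open 0.023736198452432633 t 8.6
1.5, 0.33, 0.18, 0,0,0,0,
1.5, 0.33, 0.21, 0,0,0,0,
1.5, 0.31, 0.22, 0,0,0,0,
1.5, 0.29, 0.25, 0,0,0,0,
1.5, 0.28, 0.27, 0,0,0,0,
1.5, 0.25, 0.29, 0,0,0,0,
1.5, 0.24, 0.30, 0,0,0,0,
1.5, 0.21, 0.32, 0,0,0,0,
1.5, 0.19, 0.33, 0,0,0,0,
1.5, 0.17, 0.35, 0,0,0,0,
1.5, 0.14, 0.36, 0,0,0,0,
1.5, 0.11, 0.36, 0,0,0,0,
1.5, 0.10, 0.37, 0,0,0,0,
1.5, 0.06, 0.38, 0,0,0,0,
1.5, 0.04, 0.39, 0,0,0,0,
cmd end [-54.9, -3.5]
```

>>> move_arm(
  moves=[1.5,0.33,0.18,0,0,0,0,1.5,0.33,0.21,0,0,0,0,1.5,0.31,0.22,0,0,0,0],
)

```text
clock: 8.9
tool_pos: [0.6102, -0.2042, 0.1344]
orientation: [-179.9, 35.0, -163.8]
force: [4.8, 0.0, 3.5]
opening: 0.0236
gripper_force: 30.0
```

```bash
python3 -c "
from h import *
ang()"
```

```text
ang 128.5 r 55.4 h -6.0 Ftan -5.3 Frad -2.6 Fz 0.2 grip 30.00001609325409 open 0.023575729015764026 t 8.9
```

>>> move_arm(
  moves=[1.5,0.29,0.25,0,0,0,0,1.5,0.28,0.27,0,0,0,0,1.5,0.25,0.29,0,0,0,0],
)

```text
clock: 9.2
tool_pos: [0.6017, -0.1985, 0.1299]
orientation: [-179.9, 35.0, -163.8]
force: [6.8, -0.8, 2.6]
opening: 0.0237
gripper_force: 30.0
```

```bash
python3 -c "
from h import *
ang()"
```

```text
ang 140.2 r 55.3 h -5.9 Ftan -6.3 Frad -3.4 Fz -1.5 grip 29.9998140335083 open 0.023716651015630218 t 9.2
```

>>> move_arm(
  moves=[1.5,0.24,0.3,0,0,0,0,1.5,0.21,0.32,0,0,0,0,1.5,0.19,0.33,0,0,0,0],
)

```text
clock: 9.5
tool_pos: [0.5949, -0.1917, 0.1266]
orientation: [-179.8, 35.0, -163.8]
force: [10.0, -4.0, 0.8]
opening: 0.0238
gripper_force: 30.0
```

```bash
python3 -c "
from h import *
ang()"; python3 foot.py s5|sed -n 8,21p
```

```text
ang 150.7 r 55.3 h -5.9 Ftan -9.4 Frad -3.2 Fz -4.2 grip 29.99934196472168 open 0.023796798860769477 t 9.5
243 [-12.7 109.4  91.7] [77 74 72]
244 [-14.  110.9  86.5] [76 73 70]
245 [-13.8 110.8  80.5] [78 73 71]
246 [-13.7 108.7  75.3] [79 75 70]
247 [-12.  110.4  69.4] [85 77 69]
248 [ -6.9 107.2  51.6] [92 85 75]
249 [ -9.2 108.2  51.7] [81 75 70]
250 [ -9.9 109.7  47.8] [60 59 59]
251 [-12.1 111.5  47.1] [45 44 44]
252 [-16.  114.1  47.1] [58 48 41]
253 [-17.2 115.4  42.1] [89 66 36]
254 [-18.9 117.1  39.9] [113  80  34]
255 [-19.9 117.8  33.8] [111  80  37]
256 [-20.  118.2  28.8] [103  81  55]
```

Sleeve force rose by 3 N between 860° and 871°, so the foot has met the ring there, as predicted (864°). About 55° more is needed.

```bash
python3 -c "
from h import *
t=np.radians(872.3);plan([55*np.cos(t),-55*np.sin(t)],872.3,926.3,9)"
```

```text
1.5, 0.24, 0.52, 0,0,0,0,
1.5, 0.19, 0.55, 0,0,0,0,
1.5, 0.12, 0.56, 0,0,0,0,
1.5, 0.07, 0.57, 0,0,0,0,
1.5, 0.01, 0.58, 0,0,0,0,
1.5, -0.06, 0.57, 0,0,0,0,
1.5, -0.11, 0.57, 0,0,0,0,
1.5, -0.17, 0.54, 0,0,0,0,
1.5, -0.23, 0.53, 0,0,0,0,
cmd end [-49.3, 24.33]
```

>>> move_arm(
  moves=[1.5,0.24,0.52,0,0,0,0,1.5,0.19,0.55,0,0,0,0,1.5,0.12,0.56,0,0,0,0,1.5,0.07,0.57,0,0,0,0,1.5,0.01,0.58,0,0,0,0],
)

```text
clock: 10.05
tool_pos: [0.5818, -0.167, 0.1226]
orientation: [-179.7, 35.0, -163.8]
force: [8.6, -8.6, -2.4]
opening: 0.0234
gripper_force: 30.0
```

```bash
python3 -c "
from h import *
ang()"
```

```text
ang 180.3 r 55.2 h -5.9 Ftan -10.6 Frad -3.5 Fz -5.3 grip 29.998786747455597 open 0.023433467183994208 t 10.05
```

>>> move_arm(
  moves=[1.5,-0.06,0.57,0,0,0,0,1.5,-0.11,0.57,0,0,0,0,1.5,-0.17,0.54,0,0,0,0,1.5,-0.23,0.53,0,0,0,0,1.5,0,0,0,0,0,0],
)

```text
clock: 10.55
tool_pos: [0.5795, -0.1441, 0.1255]
orientation: [-179.8, 34.9, -163.8]
force: [6.2, -7.7, -1.1]
opening: 0.0235
gripper_force: 30.0
```

```bash
python3 -c "
from h import *
ang()"; python3 foot.py s6; python3 -c "
import cv2,numpy as np
a=cv2.imread('pics/s5.png')[210:280,230:300];b=cv2.imread('pics/s6.png')[210:280,230:300]
cv2.imwrite('pics/c6.png',cv2.resize(np.hstack([a,b]),(800,400),interpolation=cv2.INTER_CUBIC))"
```

```text
ang 204.6 r 55.1 h -6.0 Ftan -7.3 Frad -6.1 Fz -3.0 grip 29.999469816684723 open 0.02347680450578638 t 10.55
236 [-12.8 107.2 130.4] [82 79 75]
237 [-14.9 109.3 126.1] [79 74 72]
238 [-16.1 109.4 121.6] [79 75 73]
239 [-14.8 110.  113.2] [77 74 70]
240 [-15.6 110.9 107.8] [78 76 72]
241 [-13.8 109.5 102.4] [77 74 71]
242 [-14.9 110.5  98.5] [78 74 72]
243 [-14.7 110.7  93.8] [76 72 70]
244 [-14.3 110.7  86.1] [77 74 72]
245 [-13.3 110.4  79.8] [77 74 71]
246 [-12.8 111.2  75.5] [78 74 72]
247 [-13.1 110.5  68.2] [80 77 73]
248 [-11.9 110.7  62.5] [84 78 76]
249 [ -7.7 107.7  49.5] [79 76 74]
250 [-10.  109.8  48.6] [61 59 59]
251 [-14.7 113.1  49.3] [46 44 46]
252 [-16.9 114.9  47.7] [58 49 42]
253 [-18.8 119.   43.9] [90 64 35]
254 [-19.3 117.1  37.6] [115  81  36]
255 [-19.6 117.6  35. ] [110  79  36]
256 [-19.5 119.9  29.2] [103  83  56]
257 [-19.6 118.8  22.2] [92 80 70]
```

View pics/c6.png

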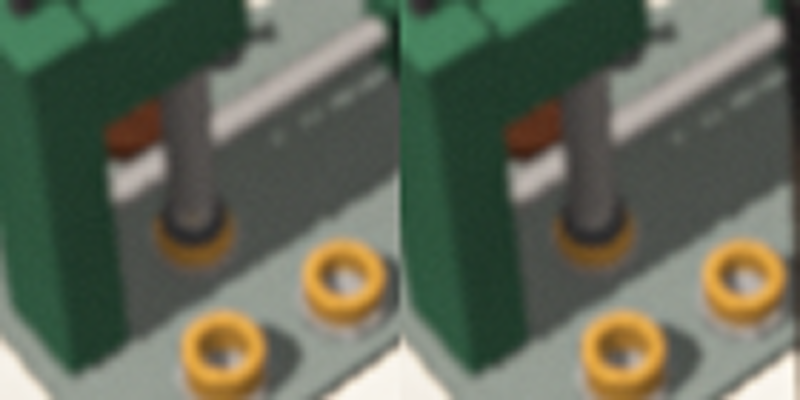

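The right half (now) versus the left half (at contact) shows the ring and foot unmoved at (595,235), with the ram come down over the stem. The angle gives 4.6–5.4 mm of squeeze. I unload the hand, then release and back off along the axis.

>>> move_arm(
  moves=[1.5,-0.05,-0.19,0,0,0,0,1.5,0,0,0,0,0,0,1.5,0,0,0,0,0,0],
)

```text
clock: 10.9
tool_pos: [0.5796, -0.1446, 0.1254]
orientation: [-180.0, 34.9, -163.8]
force: [0.8, -2.0, 2.2]
opening: 0.0235
gripper_force: 30.0
```

```bash
python3 -c "
from h import *
ang()"
```

```text
ang 204.1 r 55.0 h -6.1 Ftan -1.4 Frad -2.2 Fz 1.7 grip 30.000101923942566 open 0.023486853933470046 t 10.9
```

>>> move_arm(
  moves=[6.5,0,0,0,0,0,0,6.5,0,0,0,0,0,0,6.5,0,0,0,0,0,0,6.5,0,0,0,0,0,0,6.5,0,0,0,0,0,0,6.5,0,0,0,0,0,0,6.5,0,0,0,0,0,0,6.5,0,0,0,0,0,0],
)

```text
clock: 11.7
tool_pos: [0.5803, -0.1444, 0.1259]
orientation: [-180.0, 34.9, -163.8]
force: [0.4, -0.1, 0.3]
opening: 0.0647
gripper_force: 0.0
```

```bash
python3 -c "
from h import *
ang()"
```

```text
ang 204.5 r 54.2 h -6.1 Ftan -0.0 Frad -0.5 Fz 0.1 grip 0.0 open 0.06465285064700071 t 11.7
```

>>> move_arm(
  moves=[6.5,0,0,-1,0,0,0,6.5,0,0,-1.5,0,0,0,6.5,0,0,-2,0,0,0,6.5,0,0,-2,0,0,0,6.5,0,0,-2,0,0,0,6.5,0,0,-1,0,0,0,6.5,0,0,0,0,0,0,6.5,0,0,0,0,0,0],
)

```text
clock: 12.5
tool_pos: [0.528, -0.1595, 0.204]
orientation: [-180.0, 35.0, -163.8]
force: [-0.4, 0.1, -0.3]
opening: 0.0651
gripper_force: 0.0
```

```bash
python3 foot.py s7|sed -n 10,20p; python3 -c "
from h import *
ang(); snap('top','t7'); q=press(np.load('pics/t7.npz')['w'])*1000; 
a=cv2.imread('pics/s7.png')[180:300,210:350];b=cv2.imread('pics/t7.png')[150:270,210:350]
cv2.imwrite('pics/c7.png',cv2.resize(np.hstack([a,b]),(800,343),interpolation=cv2.INTER_CUBIC))"
```

```text
245 [-13.  110.2  79.5] [78 74 70]
246 [-15.  111.9  72.7] [75 71 69]
247 [-14.3 110.8  70.1] [78 74 71]
248 [-12.7 111.7  60.9] [85 80 77]
249 [ -8.3 108.4  48.8] [78 74 72]
250 [-10.  109.2  47. ] [62 60 59]
251 [-14.3 112.9  49. ] [47 46 47]
252 [-16.  114.3  43.7] [56 48 42]
253 [-16.8 115.1  42.4] [93 68 39]
254 [-19.7 117.4  38.3] [114  80  33]
255 [-19.8 117.7  33.5] [111  80  38]
ang 204.6 r 54.4 h 88.6 Ftan -0.8 Frad 0.3 Fz -0.1 grip 0.0 open 0.0650004697933659 t 12.55
```

View pics/c7.png

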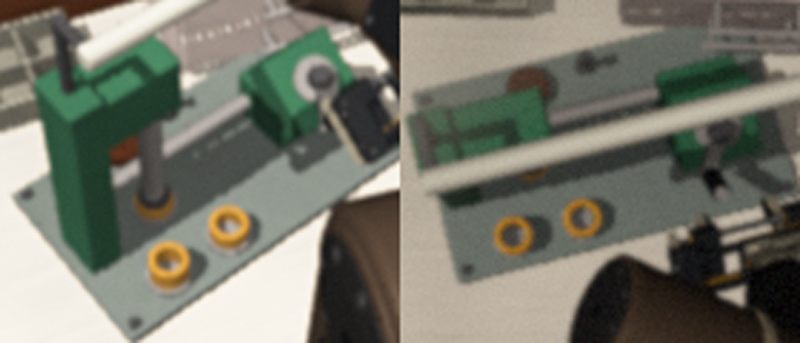

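The hand is clear of the sleeve (top half, sleeve at (715,183)). The foot sits on the ring at (155,200), the parked rings are in place, and the arm touches nothing.

```bash
python3 -c "
from plant import ctrl
print(ctrl.close_job())"
```

```text
the job is handed in; nothing more can be done
None
```

I wound the crank clockwise until the foot was squeezed about 5 mm on the ring (4.6–5.4 mm by crank angle), released the sleeve, backed the hand clear and handed the job in at 12.6 s; no verdict was returned.

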